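Seat the knurled collar on the indexing head's nose

TASK

On the woodturner's indexing head, swing the clear chip guard outwards by its knob, all the way to its open stop. Then turn the knurled collar on the nose until its hidden keyways drop over the studs, push it fully home against its spring, and finish while still holding it there with the gripper: the program ends with the collar held pushed home, not let go. Leave the tin, brush and bowl alone.

Things in the scene. Friction and masses are not known exactly. Their poses are not given: they have to be found in the camera images.
- station: the indexing head, fixed to the bench: green cast block 110 x 110 mm, 46 mm high, on a dark foot. Its origin is on the bench on the axis of the upright steel nose (28 mm diameter, top at 100 mm) that carries the collar. z is up; its +y axis points from the nose to the guard's post, 120 mm away (post and hub 28 mm in diameter, up to 144 mm high).
- guard (a joint): swing of the clear chip guard about its upright post, rad: near 0 (between -0.15 and 0.2) the panel hangs over the collar; it grows counter-clockwise seen from above as the guard opens, from the station's -y direction round to its +x; open stop at 1.65. Stiff hinge (about 1 N at the knob) that stays where it is left.
- guard_knob (a point): middle of the grip of the black upright knob on the guard: 22 mm in diameter, 36 mm tall, this point 21 mm above the upper face of the clear panel (100 x 100 x 4 mm, upper face 140 mm above the bench) and 15 mm below the knob's top; it lies 130 mm from the post's axis.
- guard_hinge (a point): point on the upright axis of the guard's post, at the height of the panel (138 mm).
- collar_mid (a point): centre, half-way up, of the loose knurled steel collar round the nose: a ring, outside 56 mm, bore 31 mm, 36 mm tall, 0.3 kg. At the start it rests on three hidden studs of the nose, this point 88 mm above the bench. Its three hidden keyways, 120 degrees apart, meet the studs after a turn either way of at most 1.8 rad, with 0.1 rad of play to each side; its pose does not tell where.
- collar_home (a point): where the collar's centre is when fully home: on the nose's axis, 76 mm above the bench, 12 mm below its start. Once the keyways meet the studs the collar can go down 5 mm freely onto a spring washer and turn no more, then 7 mm against the spring (5 N rising to 12 N) to a hard stop. Let go, it springs back up by about 7 mm.
- wax_tin: bystander: closed round tin, 64 mm diameter, 50 mm high; origin under its centre.
- brush: bystander: hand brush, 160 mm long, lying flat; origin under its middle.
- turned_bowl: bystander: turned wooden bowl, 100 mm diameter, 50 mm high; origin under its centre.
Things that resemble listed ones, but are neither listed nor needed, are in the scene too. There is more than one size of the station; the job needs the largest.

How it is judged:
By the outcome, as a careful person would: the job done as asked, in the order asked, and still so for the second after the job is handed in, while the arm keeps its last pose, push and grip.
It also fails if it takes over 54 s, if anything falls off the work surface, if the arm or the gripper's body presses on something with over 40 N, if the wrist force passes 120 N, or if a joint passes its speed limit or range.

ROBOT

A 7-joint arm with a two-finger parallel gripper is mounted at the origin on the work surface. World frame = base frame: x ahead of the robot, y to its left, z up, the work surface at z = 0. Lengths are in m, angles in degrees, forces in N, time in s.
With the tool pointing down it reaches from about 0.35 to 0.9 m from the base axis. Payload 8.1 kg.
Tool frame: the origin (TCP) lies at the very end of the fingers, on their centre line; the grasp point (between the pads) lies 19 mm behind it; z points along the fingers, x is the direction in which the jaws open and shut, and the axes are right-handed (so a half turn about z gives the same grasp; the last joint's range is limited). The gripper opens to 92 mm and grips with 3 to 60 N. Pads are 19 mm wide; open, the fingers measure 130 mm over their backs; the gripper's body (75 mm by 190 mm) begins 47 mm behind the grasp point.
Start: joints at [-73.831, 24.895, 1.432, 90.138, -0.665, 64.973, -4.303], TCP at [0.235, 0.579, 0.227] pointing down, gripper open.
Joint ranges: [-149.89, 149.89], [-25.12, 119.58], [-72.63, 75.52], [4.76, 147.25], [-75.54, 255.54], [6.69, 114.76], [-157.13, 157.13]. Speed limits (degrees/s): [127.2, 127.2, 172.46, 172.46, 180, 180, 180].

INTERFACE

Orientations are given as [roll, pitch, yaw] about the fixed x, y, z axes, in that order (R = Rz(yaw) Ry(pitch) Rx(roll)).
In Python, from rig import manip gives the robot as it stands.
- The arm moves only by the shell command python3 -m crank 'ROWS' [FORCE]. ROWS is JSON, a list of rows, each an object with "translation": the shift along the tool's x, y, z in mm, a list of three; "angular": the turn, a rotation vector about the tool's x, y, z in degrees, a list of three; "jaw": the opening, from -1 (shut) to 1 (fully open), so that 0 is half open. A call has 1 to 8 rows; each row is the pose to reach, as a shift and turn from the pose commanded when the call began, along the tool's axes at that moment; what a row does not reach only later rows make up. A row lasts 1/10 s, in which the tool goes at most 50 mm and 8.59 degrees, less where a joint would pass 70% of its speed; a pose out of reach is approached as far as the arm can. A call with a gripper value outside its range is refused whole. The fingers move at their own pace and stop on an object; FORCE is the grip in N (left out, the last holds). Time passes only in rows, so rows that repeat a pose let the fingers close. It gives the time, the measured TCP pose, the force and the opening at its end, in the units of the state.
- manip.state(): the state, without advancing time (a new reading comes with each control period).
- manip.camera(name): name is "side" or "top"; returns the picture (384x512x3 uint8, red, green, blue); there is no depth.
- manip.camera_model(name): a dict with "fx", "fy", "cx", "cy" (pixels), "eye" and "rotation" of the camera in the world. Camera axes: x right, y up, looking along -z (the intrinsics and any distortion apply to the point x, -y, -z); pixel columns grow to the right and rows downward; lengths in m; the calibration is good to about 2 mm. A picture is of the moment at which its call begins. camera_model takes no time and is no camera call.
- manip.finish_job(): hands the job in, once; it reports no verdict.
The state is a dict: "t": time; "joints": joint angles; "joint_vel": joint speeds; "effort": joint torques, N m; "tool_pos": TCP position; "orientation": TCP orientation; "force": force on the tool from outside, world axes, zero at the start; "ft_torque": the same for the moment, N m; "opening": finger opening in m.
Only numpy, scipy, OpenCV 4.12 (cv2) and the standard library are available. Lean on these libraries where they do the work, as an engineer would, in place of code of your own. Each camera call takes 0.05 s, during which the arm holds its last target.

## Working session

There is one attempt and no reset: what is moved stays moved. The work goes in short steps, Python scripts to look and compute and a shell command to move; the robot and the scene stay as the last step left them, time stands still between calls to the robot, and variables do not carry over. Pictures are saved under pics/ and viewed, and the job is handed in when it is done.

```bash
mkdir -p pics; ls; python3 - <<'E'
from rig import manip
import cv2
s=manip.state();print(s)
for n in("side","top"):
    im=manip.camera(n);cv2.imwrite(f"pics/{n}0.png",im[:,:,::-1]);print(n,manip.camera_model(n))
E
```

```text
pics
{'t': 0.0, 'joints': array([-73.82905215,  24.93837749,   1.43094028,  90.18899269,
        -0.66534098,  64.97302232,  -4.30246005]), 'joint_vel': array([ 0.05435037,  0.06495458,  0.15599459,  0.11687789, -0.02007907,
       -0.027779  , -0.04527909]), 'effort': array([ 2.07377234e-03, -6.67836714e+01,  9.86284576e-01, -3.14460397e+01,
       -6.03959640e-02,  4.25076485e-02,  1.30225581e-04]), 'tool_pos': array([0.23448782, 0.57879285, 0.22592484]), 'orientation': array([1.79992216e+02, 9.17461581e-02, 6.79465672e+01]), 'force': array([0.23021903, 0.16292663, 0.80385211]), 'ft_torque': array([-0.0504037 ,  0.01680611, -0.03252525]), 'opening': 0.09173067108315726}
side {'fx': 378.7549131963948, 'fy': 378.7549131963948, 'cx': 258.55122606925994, 'cy': 195.89254069054348, 'eye': array([ 0.1155597 , -0.8534397 ,  0.68048971]), 'rotation': array([ 59.20054277,  -0.65753895, -23.89630963])}
top {'fx': 427.26944549720025, 'fy': 427.26944549720025, 'cx': 247.9479948174221, 'cy': 188.02114519928185, 'eye': array([0.29045289, 0.03340574, 1.23183573]), 'rotation': array([ 11.53673314,  -0.27864929, -88.2618814 ])}
```

View pics/side0.png

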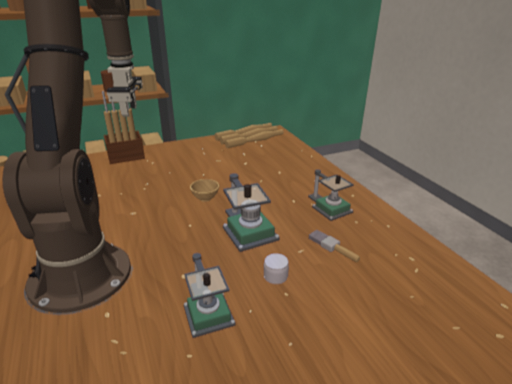

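View pics/top0.png

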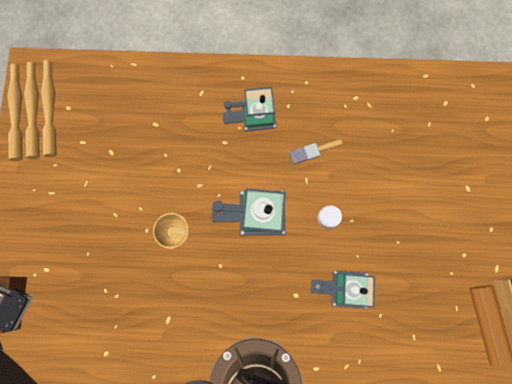

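The pictures show three stations. In the top view they are at about (260,108), (263,211) and (354,289). The middle one looks largest, so I'll enlarge it and measure all three.

```bash
cat > h.py <<'E'
import numpy as np,cv2
from scipy.spatial.transform import Rotation as R
from rig import manip
def cam(n):
    m=manip.camera_model(n);return m,R.from_euler('xyz',m['rotation'],degrees=True).as_matrix(),np.array(m['eye'])
def plane(n,u,v,z):
    m,r,e=cam(n);d=r@np.array([(u-m['cx'])/m['fx'],-(v-m['cy'])/m['fy'],-1]);return e+d*(z-e[2])/d[2]
def proj(n,p):
    m,r,e=cam(n);c=r.T@(np.array(p)-e);return m['cx']+m['fx']*c[0]/-c[2],m['cy']-m['fy']*c[1]/-c[2]
def tool(): 
    s=manip.state();return np.array(s['tool_pos']),R.from_euler('xyz',s['orientation'],degrees=True).as_matrix()
E
python3 - <<'E'
from h import *
print({k:v for k,v in manip.camera_model('top').items()}.keys())
t=cv2.imread('pics/top0.png');s=cv2.imread('pics/side0.png')
a=cv2.resize(t[170:255,195:305],None,fx=5,fy=5,interpolation=cv2.INTER_CUBIC)
cv2.imwrite('pics/c_top.png',a)
cv2.imwrite('pics/c_side.png',cv2.resize(s[165:255,205:295],None,fx=6,fy=6,interpolation=cv2.INTER_CUBIC))
for n,im in(('top',t),('side',s)):
    hsv=cv2.cvtColor(im,cv2.COLOR_BGR2HSV)
    m=cv2.inRange(hsv,(65,60,30),(95,255,140)); 
    k,l,st,c=cv2.connectedComponentsWithStats(m)
    print(n,[(st[i].tolist(),c[i].round(1).tolist()) for i in range(1,k) if 30<st[i][4]<4000])
    d=cv2.inRange(hsv,(0,0,0),(179,255,35));k,l,st,c=cv2.connectedComponentsWithStats(d)
    print(n,'dark',[(st[i].tolist(),c[i].round(1).tolist()) for i in range(1,k) if 12<st[i][4]<300])
E
```

```text
dict_keys(['fx', 'fy', 'cx', 'cy', 'eye', 'rotation'])
top [([244, 106, 30, 21, 157], [257.3, 120.1]), ([336, 273, 8, 14, 87], [339.3, 279.9]), ([335, 291, 9, 14, 93], [339.2, 297.1])]
top dark [([261, 96, 3, 6, 16], [262.1, 98.7]), ([265, 206, 6, 7, 22], [267.8, 209.0]), ([14, 289, 11, 7, 22], [19.3, 291.2]), ([361, 289, 6, 4, 15], [363.1, 290.7]), ([17, 307, 7, 12, 13], [20.2, 312.2]), ([245, 375, 33, 9, 153], [259.3, 379.9])]
side [([0, 0, 8, 7, 48], [3.2, 3.1]), ([79, 0, 8, 5, 37], [82.2, 2.1]), ([127, 16, 27, 54, 1011], [140.1, 41.0]), ([80, 18, 31, 66, 1294], [94.1, 47.8]), ([0, 20, 28, 57, 1303], [11.7, 45.4]), ([20, 65, 8, 25, 108], [24.6, 76.3]), ([132, 99, 31, 40, 829], [147.2, 116.6]), ([79, 105, 28, 47, 851], [91.9, 124.3]), ([20, 113, 6, 10, 38], [23.2, 116.4]), ([0, 114, 26, 42, 875], [10.8, 135.0]), ([317, 198, 33, 17, 219], [333.5, 205.8]), ([228, 213, 46, 31, 664], [251.2, 229.6]), ([188, 294, 42, 36, 729], [208.7, 314.1])]
side dark [([75, 0, 5, 26, 59], [77.3, 11.8]), ([94, 0, 22, 9, 139], [105.4, 3.6]), ([119, 0, 10, 16, 86], [124.7, 8.2]), ([93, 6, 9, 9, 36], [97.2, 10.4]), ([77, 27, 5, 17, 37], [79.4, 34.6]), ([111, 63, 21, 4, 39], [121.8, 64.9]), ([130, 80, 6, 8, 17], [133.1, 83.4]), ([49, 87, 11, 63, 82], [54.4, 121.0]), ([131, 102, 3, 5, 13], [132.2, 104.0]), ([20, 198, 15, 24, 68], [27.6, 212.8]), ([95, 218, 6, 26, 42], [98.1, 230.4]), ([30, 265, 11, 13, 47], [36.0, 273.1])]
```

View pics/c_top.png

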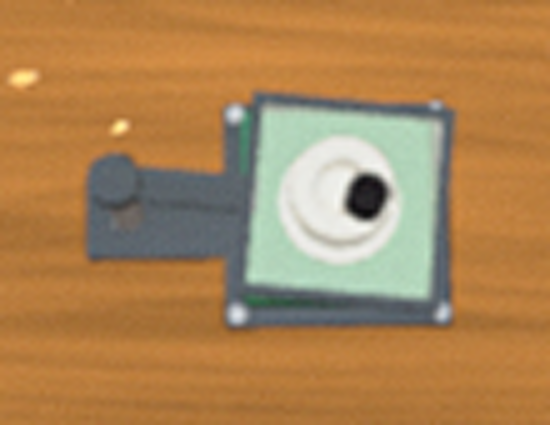

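View pics/c_side.png

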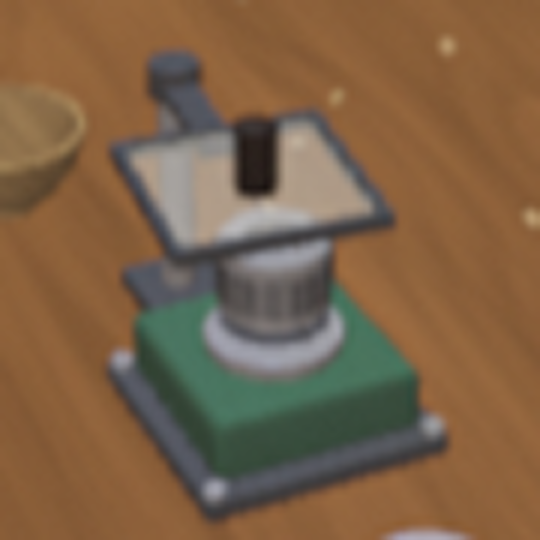

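```bash
python3 - <<'E'
from h import *
np.set_printoptions(precision=4,suppress=True)
f=lambda x,y:(195+(x+.5)/5-.5,170+(y+.5)/5-.5)
g=lambda x,y:(205+(x+.5)/6-.5,165+(y+.5)/6-.5)
B=[plane('top',*f(*q),.012) for q in((235,114),(237,314),(443,313),(437,107))];B=np.array(B);print(B,np.linalg.norm(B[0]-B[1]),np.linalg.norm(B[1]-B[2]),B.mean(0))
Bs=np.array([plane('side',*g(*q),.012) for q in((122,360),(215,490),(433,426))]);print('side',Bs,(Bs[0]+Bs[2])/2)
p=plane('top',*f(115,180),.144);k=plane('top',*f(366,197),.176)
ps=plane('side',*g(175,62),.144);ks=plane('side',*g(256,157),.161);ks2=plane('side',*g(257,124),.176)
print(p,ps,k,ks,ks2,np.linalg.norm((p-k)[:2]),np.linalg.norm((ps-ks)[:2]))
# fastened other stations' post-knob
E
```

```text
[[ 0.5259  0.0531  0.012 ]
 [ 0.4098  0.0481  0.012 ]
 [ 0.414  -0.0695  0.012 ]
 [ 0.5338 -0.0643  0.012 ]] 0.11624512441046349 0.11761033729072694 [ 0.4709 -0.0082  0.012 ]
side [[ 0.4129  0.0522  0.012 ]
 [ 0.4176 -0.0646  0.012 ]
 [ 0.534  -0.0598  0.012 ]] [ 0.4734 -0.0038  0.012 ]
[0.4639 0.1116 0.144 ] [0.4667 0.1103 0.144 ] [ 0.4541 -0.0164  0.176 ] [ 0.4566 -0.0219  0.161 ] [ 0.4587 -0.0184  0.176 ] 0.12833564210142467 0.13253405535452634
```

The middle station at top (263,211) / side (251,215) is the right one. Its post-to-knob distance measures about 130 mm and its foot bolts are about 117 mm apart. The other two are visibly smaller. Next I'll work out the approach.

```bash
cat >> h.py <<'E'
def to(p,yaw):
    tp,tr=tool();g=R.from_euler('xyz',[180,0,yaw],degrees=True).as_matrix()
    d=tr.T@(np.array(p)-tp)*1000; w=R.from_matrix(tr.T@g).as_rotvec(degrees=True)
    print('shift',d.round(1),'rot',w.round(1),'tcp',tp.round(4))
E
python3 - <<'E'
from h import *
to([.456,-.019,.226],-4)
to([.456,-.019,.150],-4)
E
```

```text
shift [-470.9  429.8    0.7] rot [ 0.1  0.1 71.9] tcp [0.2345 0.5788 0.226 ]
shift [-470.8  429.8   76.7] rot [ 0.1  0.1 71.9] tcp [0.2345 0.5788 0.226 ]
```

```bash
python3 -m crank '[{"translation":[-471,430,0],"angular":[0,0,72],"jaw":0.2},{"translation":[-471,430,0],"angular":[0,0,72],"jaw":0.2},{"translation":[-471,430,0],"angular":[0,0,72],"jaw":0.2},{"translation":[-471,430,0],"angular":[0,0,72],"jaw":0.2},{"translation":[-471,430,0],"angular":[0,0,72],"jaw":0.2},{"translation":[-471,430,0],"angular":[0,0,72],"jaw":0.2},{"translation":[-471,430,0],"angular":[0,0,72],"jaw":0.2},{"translation":[-471,430,0],"angular":[0,0,72],"jaw":0.2}]' 10; python3 -c "
from h import *
to([.456,-.019,.226],-4)"
```

```text
t: 0.9
tool_pos: [0.3738, 0.2022, 0.2267]
orientation: [-180.0, 0.0, -1.1]
force: [1.0, -0.1, 1.0]
opening: 0.0549
shift [ 86.6 219.5   0.6] rot [-0.   0.   2.9] tcp [0.3738 0.2022 0.2267]
```

```bash
python3 -m crank '[{"translation":[87,219,0],"angular":[0,0,3],"jaw":0.2},{"translation":[87,219,0],"angular":[0,0,3],"jaw":0.2},{"translation":[87,219,0],"angular":[0,0,3],"jaw":0.2},{"translation":[87,219,0],"angular":[0,0,3],"jaw":0.2},{"translation":[87,219,0],"angular":[0,0,3],"jaw":0.2},{"translation":[87,219,0],"angular":[0,0,3],"jaw":0.2},{"translation":[87,219,0],"angular":[0,0,3],"jaw":0.2}]'; python3 - <<'E'
from h import *
to([.456,-.019,.150],-4)
im=manip.camera('side');cv2.imwrite('pics/s1.png',cv2.resize(im[100:260,170:330,::-1],None,fx=3.5,fy=3.5,interpolation=cv2.INTER_CUBIC))
im=manip.camera('top');cv2.imwrite('pics/t1.png',cv2.resize(im[130:290,180:340,::-1],None,fx=3.5,fy=3.5,interpolation=cv2.INTER_CUBIC))
E
```

```text
t: 1.6
tool_pos: [0.4574, -0.0165, 0.2265]
orientation: [180.0, 0.0, -3.9]
force: [0.3, 0.6, 0.8]
opening: 0.0553
shift [-1.1  2.5 76.5] rot [0.  0.  0.1] tcp [ 0.4574 -0.0165  0.2265]
```

View pics/s1.png

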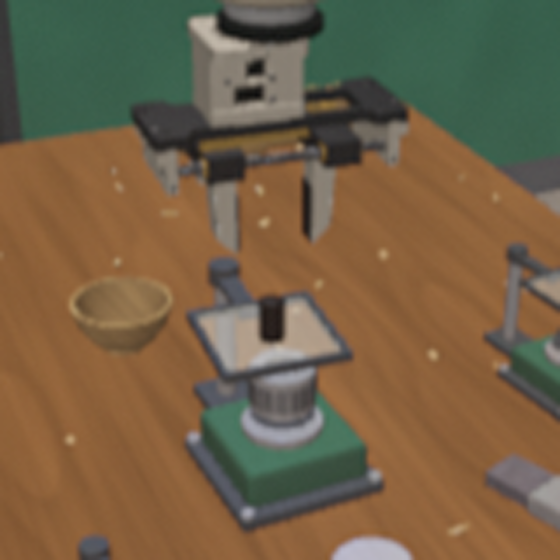

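The fingers straddle the knob, which is at crop (272,318) against a fingertip middle at x≈272. I'll lower the tool and close to a loose cage.

```bash
python3 -m crank '[{"translation":[-1,2,25],"angular":[0,0,0],"jaw":0.2},{"translation":[-1,2,50],"angular":[0,0,0],"jaw":0.2},{"translation":[-1,2,70],"angular":[0,0,0],"jaw":0.2},{"translation":[-1,2,76],"angular":[0,0,0],"jaw":-0.3},{"translation":[-1,2,76],"angular":[0,0,0],"jaw":-0.35},{"translation":[-1,2,76],"angular":[0,0,0],"jaw":-0.35},{"translation":[-1,2,76],"angular":[0,0,0],"jaw":-0.35}]'; python3 - <<'E'
from h import *
P=np.array([.4655,.1110])
for a in (-94,-74,-54,-34,-14,6,9):
    q=P+.130*np.array([np.cos(np.radians(a)),np.sin(np.radians(a))]);print(a);to([*q,.15],a+90)
E
```

```text
t: 2.4
tool_pos: [0.4571, -0.0176, 0.1517]
orientation: [-180.0, -0.1, -3.8]
force: [-1.0, 0.5, -0.5]
opening: 0.0312
-94
shift [-0.6  1.1  1.7] rot [-0.  -0.1  0.2] tcp [ 0.4571 -0.0176  0.1517]
-74
shift [43.9 -6.5  1.7] rot [ -0.   -0.1 -19.8] tcp [ 0.4571 -0.0176  0.1517]
-54
shift [ 83.  -28.9   1.8] rot [ -0.   -0.1 -39.8] tcp [ 0.4571 -0.0176  0.1517]
-34
shift [112.2 -63.4   1.9] rot [  0.   -0.1 -59.8] tcp [ 0.4571 -0.0176  0.1517]
-14
shift [ 127.8 -105.8    1.9] rot [  0.   -0.1 -79.8] tcp [ 0.4571 -0.0176  0.1517]
6
shift [ 128.  -150.9    2. ] rot [  0.1  -0.1 -99.8] tcp [ 0.4571 -0.0176  0.1517]
9
shift [ 126.6 -157.6    2. ] rot [ 1.000e-01 -1.000e-01 -1.028e+02] tcp [ 0.4571 -0.0176  0.1517]
```

```bash
python3 -m crank '[{"translation":[17,-1,0],"angular":[0,0,-7.5],"jaw":-0.35},{"translation":[34,-4,0],"angular":[0,0,-15],"jaw":-0.35},{"translation":[50,-10,0],"angular":[0,0,-22.5],"jaw":-0.35},{"translation":[65,-17,0],"angular":[0,0,-30],"jaw":-0.35},{"translation":[79,-27,0],"angular":[0,0,-37.5],"jaw":-0.35},{"translation":[92,-38,0],"angular":[0,0,-45],"jaw":-0.35},{"translation":[103,-51,0],"angular":[0,0,-52.5],"jaw":-0.35},{"translation":[112,-64,0],"angular":[0,0,-60],"jaw":-0.35}]'; python3 - <<'E'
from h import *
P=np.array([.4655,.1110])
for a in (-34,-26,-18,-10,-2,4,6,8,10):
    q=P+.130*np.array([np.cos(np.radians(a)),np.sin(np.radians(a))]);print(a);to([*q,.15],a+90)
im=manip.camera('top');cv2.imwrite('pics/t2.png',cv2.resize(im[100:290,160:350,::-1],None,fx=3,fy=3,interpolation=cv2.INTER_CUBIC))
E
```

```text
t: 3.2
tool_pos: [0.5733, 0.0382, 0.1515]
orientation: [179.9, -0.0, 56.5]
force: [-2.5, -1.1, 0.2]
opening: 0.0301
-34
shift [ 0.  -0.1  1.5] rot [ 0.1 -0.   0.5] tcp [0.5733 0.0382 0.1515]
-26
shift [18.1 -1.2  1.5] rot [ 0.1  0.  -7.5] tcp [0.5733 0.0382 0.1515]
-18
shift [35.9 -4.8  1.5] rot [  0.1   0.  -15.5] tcp [0.5733 0.0382 0.1515]
-10
shift [ 53.  -10.9   1.5] rot [  0.1   0.  -23.5] tcp [0.5733 0.0382 0.1515]
-2
shift [ 69.1 -19.3   1.5] rot [  0.1   0.  -31.5] tcp [0.5733 0.0382 0.1515]
4
shift [ 80.3 -27.    1.5] rot [  0.1   0.  -37.5] tcp [0.5733 0.0382 0.1515]
6
shift [ 83.8 -29.8   1.5] rot [  0.1   0.  -39.5] tcp [0.5733 0.0382 0.1515]
8
shift [ 87.3 -32.8   1.5] rot [  0.1   0.  -41.5] tcp [0.5733 0.0382 0.1515]
10
shift [ 90.6 -35.9   1.5] rot [  0.1   0.  -43.5] tcp [0.5733 0.0382 0.1515]
```

View pics/t2.png

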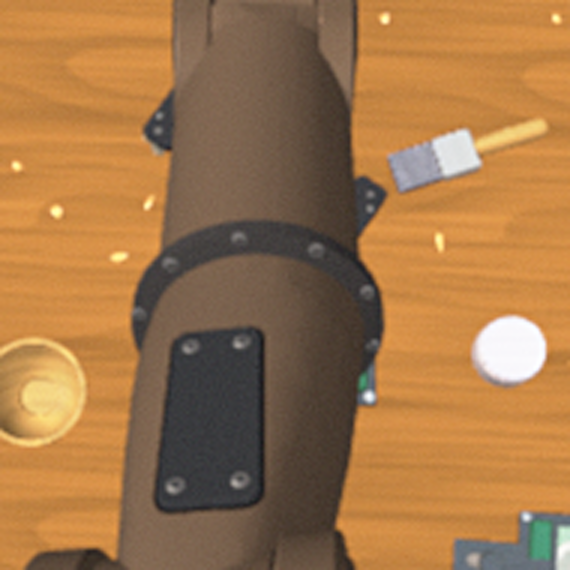

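The top view is blocked by the arm. A drag of about 2.7 N and the 30 mm cage opening fit the knob being pushed along. I'll carry on towards the stop.

```bash
python3 -m crank '[{"translation":[18,-1,0],"angular":[0,0,-8],"jaw":-0.35},{"translation":[36,-5,0],"angular":[0,0,-16],"jaw":-0.35},{"translation":[53,-11,0],"angular":[0,0,-24],"jaw":-0.35},{"translation":[65,-17,0],"angular":[0,0,-29],"jaw":-0.35},{"translation":[72,-21,0],"angular":[0,0,-33],"jaw":-0.35},{"translation":[78,-25,0],"angular":[0,0,-36],"jaw":-0.35}]'; python3 - <<'E'
from h import *
P=np.array([.4655,.1110])
for a in (4,6,8,10,12):
    q=P+.130*np.array([np.cos(np.radians(a)),np.sin(np.radians(a))]);print(a);to([*q,.15],a+90)
im=manip.camera('side');cv2.imwrite('pics/s2.png',cv2.resize(im[80:260,170:350,::-1],None,fx=3.3,fy=3.3,interpolation=cv2.INTER_CUBIC))
E
```

```text
t: 3.85
tool_pos: [0.5954, 0.1172, 0.1515]
orientation: [179.9, 0.0, 92.2]
force: [0.1, -2.1, -0.4]
opening: 0.0297
4
shift [ 2.9 -0.1  1.5] rot [ 0.1  0.  -1.8] tcp [0.5954 0.1172 0.1515]
6
shift [ 7.4 -0.4  1.5] rot [ 0.1  0.  -3.8] tcp [0.5954 0.1172 0.1515]
8
shift [12.  -0.7  1.5] rot [ 0.1  0.  -5.8] tcp [0.5954 0.1172 0.1515]
10
shift [16.5 -1.3  1.5] rot [ 0.1  0.  -7.8] tcp [0.5954 0.1172 0.1515]
12
shift [21.  -2.   1.5] rot [ 0.1  0.  -9.8] tcp [0.5954 0.1172 0.1515]
```

View pics/s2.png

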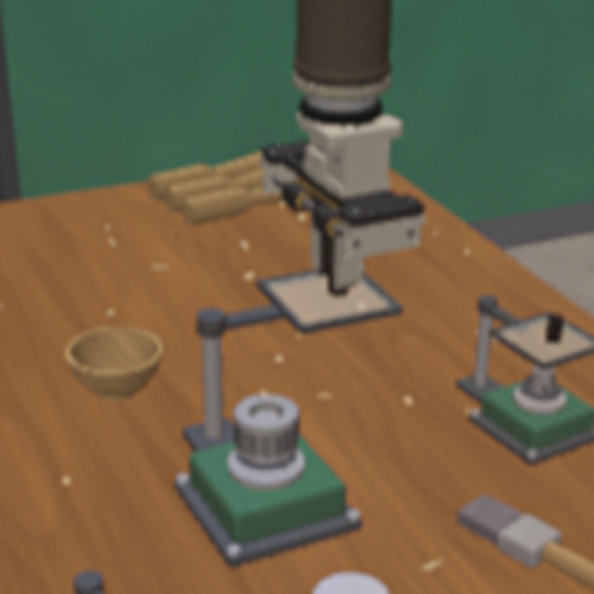

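The guard has swung well clear, with its panel at crop (330,298), and the collar at crop (266,430) is exposed. I'll creep up to the stop.

```bash
python3 -m crank '[{"translation":[4,0,0],"angular":[0,0,-2],"jaw":-0.35},{"translation":[8,0,0],"angular":[0,0,-4],"jaw":-0.35},{"translation":[10,0,0],"angular":[0,0,-5],"jaw":-0.35},{"translation":[10,0,0],"angular":[0,0,-5],"jaw":-0.35}]'
```

```text
t: 4.3
tool_pos: [0.5947, 0.1276, 0.1508]
orientation: [180.0, -0.0, 97.2]
force: [-0.8, -0.1, -0.6]
opening: 0.0296
```

```bash
python3 -m crank '[{"translation":[3,0,0],"angular":[0,0,-1],"jaw":-0.35},{"translation":[6,0,0],"angular":[0,0,-2],"jaw":-0.35},{"translation":[6,0,0],"angular":[0,0,-2],"jaw":-0.35}]'
```

```text
t: 4.6
tool_pos: [0.5941, 0.1327, 0.1507]
orientation: [180.0, 0.0, 99.2]
force: [0.1, -2.3, -0.2]
opening: 0.0298
```

```bash
python3 -m crank '[{"translation":[2,0,0],"angular":[0,0,0],"jaw":-0.35},{"translation":[3,0,0],"angular":[0,0,0],"jaw":-0.35},{"translation":[3,0,0],"angular":[0,0,0],"jaw":-0.35}]'; python3 -m crank '[{"translation":[2,0,0],"angular":[0,0,0],"jaw":-0.35},{"translation":[3,0,0],"angular":[0,0,0],"jaw":-0.35},{"translation":[3,0,0],"angular":[0,0,0],"jaw":-0.35}]'
```

```text
t: 4.9
tool_pos: [0.5941, 0.1329, 0.1507]
orientation: [180.0, 0.2, 99.0]
force: [1.9, -9.9, 1.0]
opening: 0.0297
t: 5.2
tool_pos: [0.5941, 0.133, 0.1507]
orientation: [-180.0, 0.4, 98.9]
force: [2.6, -16.8, 0.7]
opening: 0.0301
```

The guard is firmly against its stop: the force rose to 17 N with no motion. I'll back off, lift and look at the collar.

```bash
python3 -m crank '[{"translation":[-8,0,0],"angular":[0,0,0],"jaw":-0.1},{"translation":[-9,0,0],"angular":[0,0,0],"jaw":0.2},{"translation":[-9,0,-10],"angular":[0,0,0],"jaw":0.3},{"translation":[-9,0,-45],"angular":[0,0,0],"jaw":0.5},{"translation":[-9,0,-70],"angular":[0,0,0],"jaw":1},{"translation":[-9,0,-70],"angular":[0,0,0],"jaw":1}]'; python3 - <<'E'
from h import *
im=manip.camera('side');cv2.imwrite('pics/s3f.png',im[:,:,::-1]);cv2.imwrite('pics/s3.png',cv2.resize(im[170:255,205:310,::-1],None,fx=6,fy=6,interpolation=cv2.INTER_CUBIC))
im=manip.camera('top');cv2.imwrite('pics/t3f.png',im[:,:,::-1]);cv2.imwrite('pics/t3.png',cv2.resize(im[150:255,195:305,::-1],None,fx=5,fy=5,interpolation=cv2.INTER_CUBIC))
to([.47,-.007,.22],60)
E
```

```text
t: 5.8
tool_pos: [0.5964, 0.132, 0.2254]
orientation: [179.6, -0.1, 99.3]
force: [1.4, -0.1, 0.3]
opening: 0.0733
shift [-116.5 -145.2    1.3] rot [ 0.1 -0.1 39.3] tcp [0.5946 0.1314 0.2217]
```

View pics/s3.png

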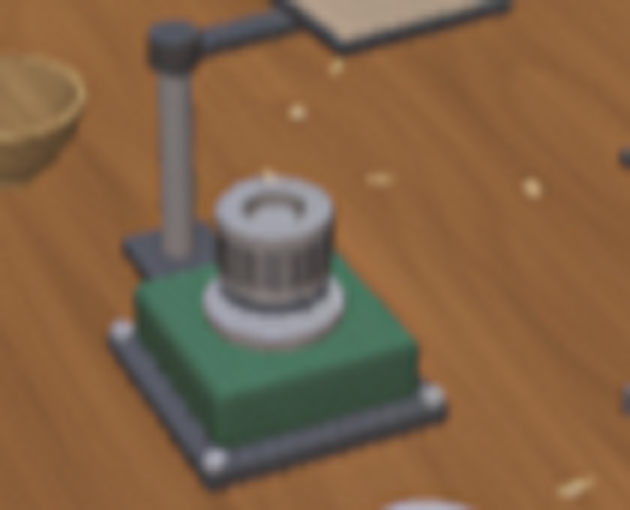

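View pics/t3.png

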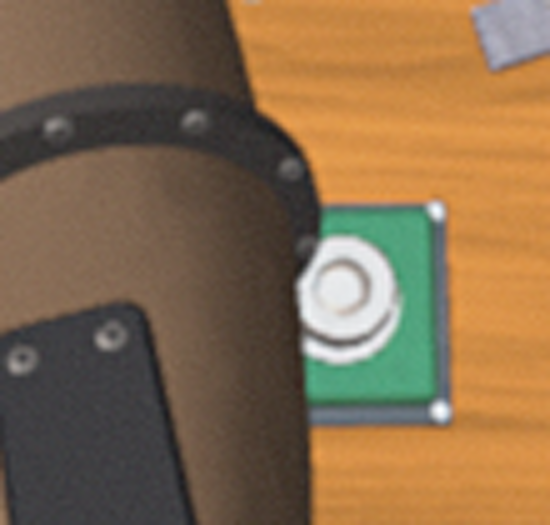

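```bash
python3 - <<'E'
from h import *
np.set_printoptions(precision=4,suppress=True)
f=lambda x,y:(195+(x+.5)/5-.5,150+(y+.5)/5-.5)
g=lambda x,y:(205+(x+.5)/6-.5,170+(y+.5)/6-.5)
print(plane('side',*g(274,211),.106),plane('top',*f(345,288),.106))
# side width check & edges at collar top
for q in((215,211),(333,211)):print(plane('side',*g(*q),.106))
print('topedges',[plane('top',*f(*q),.106) for q in((396,288),(345,236),(345,338))])
# bolts
print('bolts',[plane('side',*g(*q),.012) for q in((122,330),(433,395))],[plane('top',*f(*q),.012) for q in((436,211),(440,411))])
# post
print(plane('side',*g(175,34),.144))
E
```

```text
[ 0.4702 -0.0108  0.106 ] [ 0.4695 -0.0084  0.106 ]
[0.4444 0.     0.106 ]
[ 0.4961 -0.0217  0.106 ]
topedges [array([ 0.4703, -0.0356,  0.106 ]), array([ 0.4976, -0.0077,  0.106 ]), array([ 0.4427, -0.009 ,  0.106 ])]
bolts [array([0.4129, 0.0522, 0.012 ]), array([ 0.5343, -0.0591,  0.012 ])] [array([ 0.5314, -0.0638,  0.012 ]), array([ 0.4151, -0.0677,  0.012 ])]
[0.4659 0.1082 0.144 ]
```

```bash
python3 -m crank '[{"translation":[-40,-48,0],"angular":[0,0,8],"jaw":1},{"translation":[-75,-95,0],"angular":[0,0,16],"jaw":1},{"translation":[-118,-144,0],"angular":[0,0,24],"jaw":1},{"translation":[-118,-144,0],"angular":[0,0,32],"jaw":1},{"translation":[-118,-144,0],"angular":[0,0,39],"jaw":1},{"translation":[-118,-144,0],"angular":[0,0,39],"jaw":1}]'; python3 - <<'E'
from h import *
to([.47,-.009,.079],60);print(manip.state()['joints'])
im=manip.camera('side');cv2.imwrite('pics/s4.png',cv2.resize(im[80:255,180:340,::-1],None,fx=3.4,fy=3.4,interpolation=cv2.INTER_CUBIC))
E
```

```text
t: 6.5
tool_pos: [0.4701, -0.0095, 0.2203]
orientation: [-179.9, 0.0, 60.0]
force: [0.3, -0.1, 0.0]
opening: 0.0917
shift [  0.4  -0.2 141.3] rot [-0.1  0.   0. ] tcp [ 0.4701 -0.0095  0.2203]
[-18.59764756  10.64512946  15.60721903 112.354732    -3.40783271
  57.4866752   58.61705895]
```

View pics/s4.png

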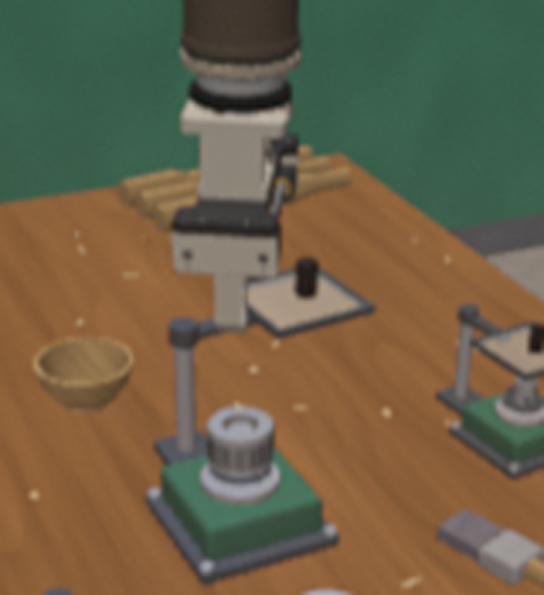

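The guard stays open and the fingers are above the collar. I'll descend.

```bash
python3 -m crank '[{"translation":[0,0,40],"angular":[0,0,0],"jaw":1},{"translation":[0,0,80],"angular":[0,0,0],"jaw":1},{"translation":[0,0,105],"angular":[0,0,0],"jaw":1},{"translation":[0,0,125],"angular":[0,0,0],"jaw":1},{"translation":[0,0,141],"angular":[0,0,0],"jaw":1},{"translation":[0,0,141],"angular":[0,0,0],"jaw":1}]'; python3 -m crank '[{"translation":[0,0,0],"angular":[0,0,0],"jaw":0},{"translation":[0,0,0],"angular":[0,0,0],"jaw":0},{"translation":[0,0,0],"angular":[0,0,0],"jaw":0},{"translation":[0,0,0],"angular":[0,0,0],"jaw":0},{"translation":[0,0,0],"angular":[0,0,0],"jaw":0}]' 20;  python3 - <<'E'
from h import *
print(manip.state()['ft_torque'])
im=manip.camera('side');cv2.imwrite('pics/s5.png',cv2.resize(im[80:255,180:340,::-1],None,fx=3.4,fy=3.4,interpolation=cv2.INTER_CUBIC))
E
```

```text
t: 7.15
tool_pos: [0.4699, -0.0083, 0.0774]
orientation: [-179.8, 0.1, 60.5]
force: [-0.8, -0.0, -0.1]
opening: 0.0912
t: 7.65
tool_pos: [0.4717, -0.009, 0.0803]
orientation: [179.9, -0.1, 60.2]
force: [-0.0, 0.4, 1.2]
opening: 0.0565
[ 0.22398852 -0.12189331 -0.02588793]
```

View pics/s5.png

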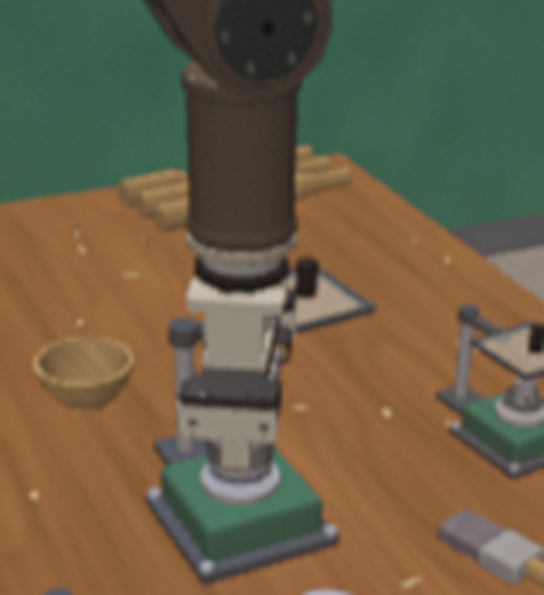

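The jaws hold the collar at 56.5 mm. Next I'll turn it under a light downward push.

```bash
python3 -m crank '[{"translation":[0,0,3],"angular":[0,0,3],"jaw":0},{"translation":[0,0,4],"angular":[0,0,7],"jaw":0},{"translation":[0,0,4],"angular":[0,0,11],"jaw":0},{"translation":[0,0,4],"angular":[0,0,15],"jaw":0},{"translation":[0,0,4],"angular":[0,0,19],"jaw":0},{"translation":[0,0,4],"angular":[0,0,23],"jaw":0}]' 30; python3 -c "
from h import *
print(manip.state()['ft_torque'])"
```

```text
t: 8.3
tool_pos: [0.4732, -0.0096, 0.0781]
orientation: [179.9, -0.2, 37.0]
force: [-4.7, -1.1, 31.7]
opening: 0.0562
[-0.4420276   1.16952169  0.29558055]
```

```bash
python3 -m crank '[{"translation":[0,0,-2.5],"angular":[0,0,4],"jaw":0},{"translation":[0,0,-2.5],"angular":[0,0,8],"jaw":0},{"translation":[0,0,-2.5],"angular":[0,0,12],"jaw":0},{"translation":[0,0,-2.5],"angular":[0,0,16],"jaw":0}]' 30; python3 -c "
from h import *
print(manip.state()['ft_torque'])"; python3 -m crank '[{"translation":[0,0,0],"angular":[0,0,4],"jaw":0},{"translation":[0,0,0],"angular":[0,0,8],"jaw":0},{"translation":[0,0,0],"angular":[0,0,12],"jaw":0},{"translation":[0,0,0],"angular":[0,0,16],"jaw":0},{"translation":[0,0,0],"angular":[0,0,20],"jaw":0}]' 30; python3 -c "
from h import *
print(manip.state()['ft_torque'])"
```

```text
t: 8.7
tool_pos: [0.4713, -0.0093, 0.0785]
orientation: [180.0, -0.0, 21.0]
force: [-0.7, 0.6, 2.5]
opening: 0.0559
[-0.13070838  0.10355237  0.08433602]
t: 9.2
tool_pos: [0.4713, -0.0094, 0.0785]
orientation: [-180.0, -0.0, 1.0]
force: [0.6, 0.4, 2.1]
opening: 0.0563
[-0.23536418  0.16361914  0.02172563]
```

```bash
python3 -m crank '[{"translation":[0,0,1.2],"angular":[0,0,4],"jaw":0},{"translation":[0,0,1.2],"angular":[0,0,8],"jaw":0},{"translation":[0,0,1.2],"angular":[0,0,12],"jaw":0},{"translation":[0,0,1.2],"angular":[0,0,16],"jaw":0},{"translation":[0,0,1.2],"angular":[0,0,20],"jaw":0}]' 30; python3 -c "
from h import *
print(manip.state()['ft_torque'])"; python3 -m crank '[{"translation":[0,0,0],"angular":[0,0,4],"jaw":0},{"translation":[0,0,0],"angular":[0,0,8],"jaw":0},{"translation":[0,0,0],"angular":[0,0,12],"jaw":0},{"translation":[0,0,0],"angular":[0,0,16],"jaw":0},{"translation":[0,0,0],"angular":[0,0,20],"jaw":0}]' 30; python3 -c "
from h import *
print(manip.state()['ft_torque'])"
```

```text
t: 9.7
tool_pos: [0.4712, -0.0094, 0.0773]
orientation: [-180.0, -0.0, -19.0]
force: [0.0, -0.2, -3.2]
opening: 0.0556
[-0.04351955  0.09202379 -0.05690648]
t: 10.2
tool_pos: [0.4698, -0.0091, 0.0769]
orientation: [179.9, 0.1, -38.8]
force: [-5.4, -1.0, 5.4]
opening: 0.0559
[-0.39638533  1.26721352  1.06336489]
```

The torque rose to 1.06 N·m, the tool dropped and support was lost, so the keyways have met the studs. I'll undo the over-turn and push down.

```bash
python3 -m crank '[{"translation":[0,0,0],"angular":[0,0,-4],"jaw":0},{"translation":[0,0,1],"angular":[0,0,-7],"jaw":0},{"translation":[0,0,2],"angular":[0,0,-8],"jaw":0},{"translation":[0,0,3],"angular":[0,0,-8],"jaw":0},{"translation":[0,0,3],"angular":[0,0,-8],"jaw":0}]' 40; python3 -c "
from h import *
print(manip.state()['ft_torque'])"
```

```text
t: 10.7
tool_pos: [0.471, -0.0092, 0.0739]
orientation: [180.0, 0.0, -30.9]
force: [0.1, 0.1, -3.6]
opening: 0.0553
[-0.11293259  0.10935837 -0.01704497]
```

```bash
python3 -m crank '[{"translation":[0,0,1],"angular":[0,0,0],"jaw":0},{"translation":[0,0,2],"angular":[0,0,0],"jaw":0},{"translation":[0,0,3],"angular":[0,0,0],"jaw":0},{"translation":[0,0,3],"angular":[0,0,0],"jaw":0}]' 60;python3 -m crank '[{"translation":[0,0,1],"angular":[0,0,0],"jaw":0},{"translation":[0,0,2],"angular":[0,0,0],"jaw":0},{"translation":[0,0,3],"angular":[0,0,0],"jaw":0},{"translation":[0,0,3],"angular":[0,0,0],"jaw":0}]' 60;
```

```text
t: 11.1
tool_pos: [0.4711, -0.0092, 0.0711]
orientation: [-180.0, 0.0, -30.8]
force: [-1.3, 0.7, 4.6]
opening: 0.0555
t: 11.5
tool_pos: [0.4711, -0.0092, 0.0681]
orientation: [-180.0, 0.0, -30.8]
force: [-2.2, 0.0, 7.1]
opening: 0.0552
```

```bash
python3 -m crank '[{"translation":[0,0,1],"angular":[0,0,0],"jaw":0},{"translation":[0,0,2],"angular":[0,0,0],"jaw":0},{"translation":[0,0,2],"angular":[0,0,0],"jaw":0}]' 60; python3 -c "
from h import *
print(manip.state()['ft_torque'])"
```

```text
t: 11.8
tool_pos: [0.4711, -0.0092, 0.0666]
orientation: [-180.0, 0.0, -30.8]
force: [-5.4, 0.8, 17.0]
opening: 0.0555
[ 0.1633034   1.52873858 -0.08939381]
```

```bash
python3 -m crank '[{"translation":[0,0,0.5],"angular":[0,0,0],"jaw":0},{"translation":[0,0,1],"angular":[0,0,0],"jaw":0},{"translation":[0,0,1],"angular":[0,0,0],"jaw":0},{"translation":[0,0,1],"angular":[0,0,0],"jaw":0},{"translation":[0,0,1],"angular":[0,0,0],"jaw":0}]' 60; python3 - <<'E'
from h import *
print(manip.state()['ft_torque'])
im=manip.camera('side');cv2.imwrite('pics/s6.png',cv2.resize(im[130:260,190:320,::-1],None,fx=4.6,fy=4.6,interpolation=cv2.INTER_CUBIC))
E
```

```text
t: 12.3
tool_pos: [0.4712, -0.0092, 0.0664]
orientation: [-179.9, 0.0, -30.8]
force: [-9.8, 1.1, 35.0]
opening: 0.0554
[ 0.29787251  2.57801858 -0.02938766]
```

View pics/s6.png

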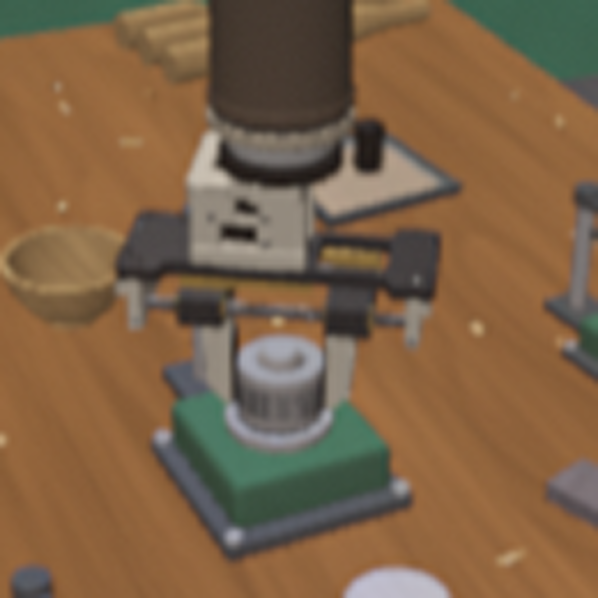

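The nose now stands proud of the collar, at crop (280,350), and the guard is still open with its knob at (370,145). Force jumped from 17 to 35 N over 0.2 mm, which is the hard stop. I'll ease the push slightly and check that it holds.

```bash
python3 -m crank '[{"translation":[0,0,-0.5],"angular":[0,0,0],"jaw":0},{"translation":[0,0,-0.5],"angular":[0,0,0],"jaw":0},{"translation":[0,0,-0.5],"angular":[0,0,0],"jaw":0},{"translation":[0,0,-0.5],"angular":[0,0,0],"jaw":0}]' 60; python3 - <<'E'
from h import *
f=lambda x,y:(190+(x+.5)/4.6-.5,130+(y+.5)/4.6-.5)
u=[proj('side',[.4705,-.009,z]) for z in(.094,.106)]
print([( (a-190+.5)*4.6,(b-130+.5)*4.6) for a,b in u])
im=manip.camera('side');cv2.imwrite('pics/s7.png',im[:,:,::-1])
E
```

```text
t: 12.75
tool_pos: [0.4712, -0.0092, 0.0665]
orientation: [-179.9, 0.0, -30.8]
force: [-7.6, 0.5, 24.8]
opening: 0.0556
[(np.float64(278.7096850125114), np.float64(360.91715103503793)), (np.float64(278.7103971696489), np.float64(344.61635589176893))]
```

View pics/s7.png

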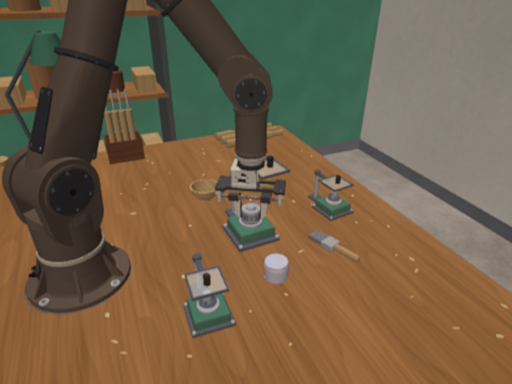

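The collar top shows at crop (280,361), which matches the 94 mm home height (predicted row 361; at its start height it would be 345). The bowl, tin and brush are where they were. I'll hand the job in.

```bash
python3 -c "
from rig import manip
print(manip.finish_job())"
```

```text
the job is handed in; nothing more can be done
None
```

The job is handed in at about 12.8 s, with the guard at its open stop and the collar held pushed home by the gripper; `finish_job` reported no verdict.

- **Guard:** I swung the guard on the largest station open by its knob. At the stop the force rose to 17 N with no further motion, and the guard was still open in the last side picture.
- **Collar:** I gripped it and turned it until the keyways caught, shown by a small drop and then 1.06 N·m of resistance. I then pushed it about 12 mm down to the hard stop, where force went from 17 to 35 N over 0.2 mm. I eased off and left it held with about 25 N down and a 60 N grip.
- **Last checks:** The collar top in the side picture sat at the predicted home height of 94 mm. The tin, brush and bowl looked unmoved.
- **Less than perfect:** Early in the turn the downward push briefly reached 32 N, more than I intended. About 7.6 N of sideways force remained at the end, from a slight offset in the grip. The top camera was blocked by the arm during the guard swing and could not confirm the stop, so that rests on force and the side view.

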